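# Press two bushes home with bench locking pliers, then release them

## Robot

A 7-joint arm with a two-finger parallel gripper is mounted at the origin on a cart in front of the work surface, level with it; the furniture and walls round the work are solid. World frame = base frame: x ahead of the robot, y to its left, z up, the work surface at z = 0. Lengths are in m, angles in rad, forces in N, time in s.
With the tool pointing down it reaches from about 0.4 to 0.85 m from the base axis. Payload 4.4 kg.
Tool frame: the origin (TCP) lies midway between the tips of the shut fingers; the grasp point (between the pads) lies bot.grasp_offset behind it (bot.grasp_offset is the distance from the TCP to the grasp point, in m); z points along the fingers, y is the direction in which the jaws open and shut (so a half turn about z gives the same grasp; the last joint's range is limited). The gripper opens to 94 mm and grips with 3 to 60 N. Pads are 16 mm wide; open, the fingers measure 119 mm over their backs; the gripper's body (75 mm by 177 mm) begins 78 mm behind the grasp point.
Start: joints at [-1.204, 0.628, 0.038, 1.517, -0.027, 0.996, -0.02], TCP at [0.273, 0.59, 0.205] pointing down, gripper open.
Joint ranges: [-3.06, 3.06], [-0.37, 2.12], [-1.25, 1.32], [0.18, 2.47], [-1.1, 4.24], [0.23, 1.98], [-2.94, 2.94]. Speed limits (rad/s): [2.57, 2.57, 3.14, 3.14, 3.14, 3.14, 3.14].

## Interface

Orientations are given as a rotation vector (axis times angle).
In Python, from cell import bot gives the robot as it stands. Calls block until the motion is done:
- bot.reach(position, orientation): joint-space move of the TCP to a pose.
- bot.move_l(position, rotation=None, feed=0.15, f_stop=None): straight line of the TCP; rotation=None keeps the orientation; feed is the mean speed in m/s. With f_stop (N) it stops when the force on the tool has changed by that much, and returns True; else False.
- bot.set_joints(angles): joint-space move.
- bot.let_go() and bot.gripper_close(effort=None): open the fingers fully, or close them until they stop; effort is the grip in N (None keeps the last).
- bot.hold(seconds).
- bot.ik(position, orientation): joint angles nearest the present ones, or None.
- bot.observe(): the state.
- bot.read_camera(name): name is "scene" or "top" or "wrist"; returns a dict with "image" (480x640x3 uint8, red, green, blue), "vfov" (degrees; the focal length in pixels is half the picture's height over the tangent of half this angle, whatever the lens; pixels are square), "cx", "cy" (the principal point, pixels), "k1" (the pictures are not rectified: a ray, as slopes to the right and down, at radius r is drawn at 1 + k1 r^2 times it, then the intrinsics apply), "R" (3x3) and "t" (3): a world point X has camera coordinates R X + t; the wrist camera has in their place "hand_eye" (4x4, takes a point from camera to tool coordinates, whose origin is the TCP and whose axes are the flange's). Camera axes: x right, y down, z forward; pixel columns grow to the right and rows downward; lengths in m; the calibration is good to about 2 mm. A picture is of the moment at which its call begins: read the wrist's pose just before it. There is no depth.
A pose or a line that the arm cannot do raises bot.PlanningError and nothing moves.
- bot.finish_job(): hands the job in, once; it reports no verdict.
The state is a dict: "time": time; "joint_positions": joint angles; "joint_velocities": joint speeds; "joint_efforts": joint torques, N m; "eef_pos": TCP position; "orientation": TCP orientation; "force": force on the tool from outside, world axes, zero at the start; "wrist_torque": the same for the moment, N m; "finger_gap": finger opening in m.
Only numpy, scipy, OpenCV 4.12 (cv2) and the standard library are available. Lean on these libraries where they do the work, as an engineer would, in place of code of your own. Each camera call takes 0.05 s, during which the arm holds its last target.

## Task

Slide the carriage with the link eye fully up to its stop between the plier jaws, then squeeze the plier handles together until they snap over centre and stay locked by themselves, so that both bushes are pressed home in the eye. Squeeze with a gently rising force and never more than 30 N, which would bend the handles, and let go once they have locked. Then pull the release lever toward you until the pliers spring open, leaving the carriage at its stop with the bushes in and the other things on the bench where they are.

Things in the scene. Friction and masses are not known exactly. Their poses are not given: they have to be found in the camera images.
- press_jig: bush-pressing jig fixed to the bench: grey base plate 300 x 130 x 10 mm carrying a steel pair of locking pliers laid flat, plier plane 55 mm above the bench. Origin: centre of the plate's underside. Its x axis runs along the pliers from the handles (-x) to the jaws and carriage (+x), its y axis from the near to the far handle, z up. Plier pivot at x = +18 mm, y = 0; lever pivot at x = -94 mm, y = 0.
- handle_far: plier handle on the +y side of the jig (far from the robot) with the opposite jaw; origin under the plier pivot, on the underside of the jig. Black grip bar 10 mm thick, 16 mm tall (47 to 63 mm above the bench), 70 mm long. More than 30 N from the fingers bends it.
- handle_near: the mirror-image handle on the -y side (near the robot), same sizes, origin and force limit. Both handles always turn together, by equal angles.
- handle_far_grip (a point): middle of the far handle's black grip, 90 mm behind the pivot, 55 mm above the bench. Here the two handles measure 68 mm over their outsides when open and 37 mm when locked: straddle both from above with one finger outside each.
- handle_near_grip (a point): middle of the near handle's black grip, as for the far one.
- squeeze (a joint): angle of each handle: 0 open, 0.17 rad shut and locked on its stop. A spring holds the handles open; past 0.135 rad (over centre) it holds them shut. Squeezing at the grips takes about 5 N on each handle to start, some 10 to 12 N to finish, more when one finger does the pushing.
- release_lever: steel release lever lying between the handle ends; origin under its pivot, on the underside of the jig. A cam bar on it spreads the locked handles.
- lever_post (a point): top of the upright round post at the lever's end: 12 mm diameter, 90 mm above the bench, free from 50 to 90 mm, 50 mm from the lever pivot. At rest it stands straight behind the pivot (jig -x).
- lever_swing (a joint): angle of the release lever: 0 at rest, grows to 0.85 rad as the post is pulled toward the jig's -y side (toward the robot), in a circle round its pivot. The first 0.15 rad are free, then it takes about 5 N; the handles spring open at 0.5 to 0.75 rad. It springs back when let go.
- carriage: steel carriage between two guide rails, carrying a dark round link eye (30 mm diameter, 22 mm wide) with a brass bush in each side; origin under the eye, on the underside of the jig.
- carriage_knob (a point): centre of the top of the black upright knob on the carriage: 16 mm diameter, from 62 to 96 mm above the bench, on a 10 mm stem; 42 mm behind the eye.
- carriage_travel (a joint): how far the carriage has been slid along the jig's -x, toward the plier pivot: 0 fully out, 0.035 m at its stop. It drags with about 4 N.
- bush_far_press (a joint): how far the bush in the +y side of the eye is pressed in: 0 standing 6 mm proud, 0.006 m fully home. The plier jaws press it; it stays where it is pressed.
- bush_near_press (a joint): the same for the bush in the -y side.
- fitting: bystander: steel pipe fitting 17 x 44 x 17 mm, origin under its centre
- bearing_1: bystander: ball bearing 42 mm diameter, 14 mm high, origin under its centre
- tape_measure: bystander: yellow and black tape measure 58 x 72 x 31 mm, origin under its centre
- injector_4: bystander: injector 24 x 144 x 34 mm, origin under its centre
- sleeve_nut: bystander: hexagon nut 24 x 21 x 14 mm, origin under its centre

How it is judged:
By the outcome, as a careful person would: the job done as asked, in the order asked, and still so for the second after the job is handed in, with the robot touching nothing.
It also fails if it takes over 58 s, if anything falls off the work surface, if the arm or the gripper's body presses on something with over 40 N, if the wrist force passes 120 N, or if a joint passes its speed limit or range.

## Working session

There is one attempt and no reset: what is moved stays moved. The work goes in short steps, each a Python script; the robot and the scene stay as the last script left them, time stands still between calls to the robot, and variables do not carry over. Pictures are saved under pics/ and viewed, and the job is handed in when it is done.

```bash
ls; mkdir -p pics
python3 - <<'E'
from cell import bot
import cv2,pickle
o=bot.observe();print(o['time'],o['eef_pos'],o['orientation'],o['finger_gap'],bot.grasp_offset)
d={}
for n in("scene","top","wrist"):
    c=bot.read_camera(n);d[n]=c
    cv2.imwrite(f"pics/{n}0.png",c["image"][:,:,::-1])
    print(n,{k:v for k,v in c.items() if k!="image"})
d['obs']=o
pickle.dump(d,open("cams0.pkl","wb"))
E
```

```text
pics
0.0 [0.27233191 0.58951534 0.20460575] [-6.74380597e-01 -3.06800136e+00  2.72486093e-03] 0.09415851137015173 0.0188
scene {'vfov': 49.68232098298983, 'cx': 320.9330134410732, 'cy': 245.54970320497566, 'k1': -0.07733105389369449, 'R': array([[ 0.85331864, -0.5208157 , -0.02446037],
       [-0.23477177, -0.34192115, -0.90992975],
       [ 0.46554218,  0.78220261, -0.41404051]]), 't': array([-0.32766163,  0.30688376,  0.8519504 ])}
top {'vfov': 47.5975999154286, 'cx': 317.55347542397, 'cy': 247.7798287066564, 'k1': -0.026825740390416224, 'R': array([[ 0.09997866, -0.99498473, -0.00310654],
       [-0.97246511, -0.0970543 , -0.21187751],
       [ 0.21051339,  0.02420423, -0.97729129]]), 't': array([0.25871622, 0.58697343, 1.12108826])}
wrist {'vfov': 62.974279465169445, 'cx': 316.80519289705643, 'cy': 238.571690852247, 'k1': -0.05599644114131582, 'hand_eye': array([[-1.27693878e-03, -9.71922422e-01, -2.35298055e-01,
         6.83971282e-02],
       [ 9.99999110e-01, -1.33175141e-03,  7.40397731e-05,
         4.26645846e-04],
       [-3.85319431e-04, -2.35297751e-01,  9.71923258e-01,
        -1.79126730e-01],
       [ 0.00000000e+00,  0.00000000e+00,  0.00000000e+00,
         1.00000000e+00]])}
```

View pics/top0.png

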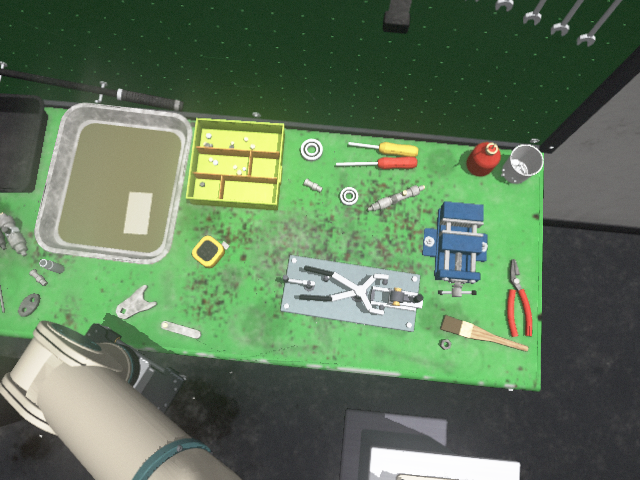

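View pics/scene0.png

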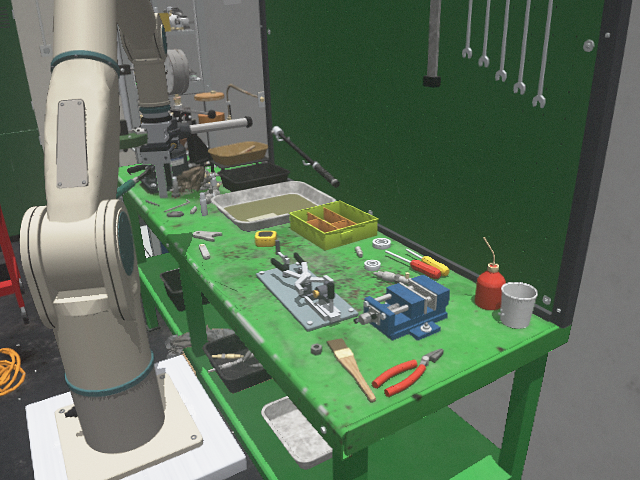

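```bash
cat > h.py <<'E'
import numpy as np,cv2
from scipy.spatial.transform import Rotation as Ro
def ray(c,uv,R=None,t=None):
    f=240/np.tan(np.radians(c['vfov']/2))
    d=np.array([(uv[0]-c['cx'])/f,(uv[1]-c['cy'])/f]);rd=np.linalg.norm(d);r=rd
    for _ in range(20): r=rd/(1+c['k1']*r*r)
    s=d*(r/rd if rd else 1)
    R=c['R'] if R is None else R; t=c['t'] if t is None else t
    return -R.T@t, R.T@np.array([s[0],s[1],1])
def at_z(c,uv,z,R=None,t=None):
    o,d=ray(c,uv,R,t);return o+d*(z-o[2])/d[2]
def proj(c,X,R=None,t=None):
    R=c['R'] if R is None else R; t=c['t'] if t is None else t
    f=240/np.tan(np.radians(c['vfov']/2))
    p=R@np.asarray(X)+t;s=p[:2]/p[2];s=s*(1+c['k1']*(s@s));return np.array([c['cx'],c['cy']])+f*s
def wristRt(c,o):
    T=np.eye(4);T[:3,:3]=Ro.from_rotvec(o['orientation']).as_matrix();T[:3,3]=o['eef_pos']
    M=np.linalg.inv(T@c['hand_eye']);return M[:3,:3],M[:3,3]
E
python3 - <<'E'
import cv2
a=cv2.imread('pics/top0.png')[245:340,270:435]
cv2.imwrite('pics/topz.png',cv2.resize(a,None,fx=4.8,fy=4.8,interpolation=cv2.INTER_CUBIC))
E
```

```text
(no output)
```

View pics/topz.png

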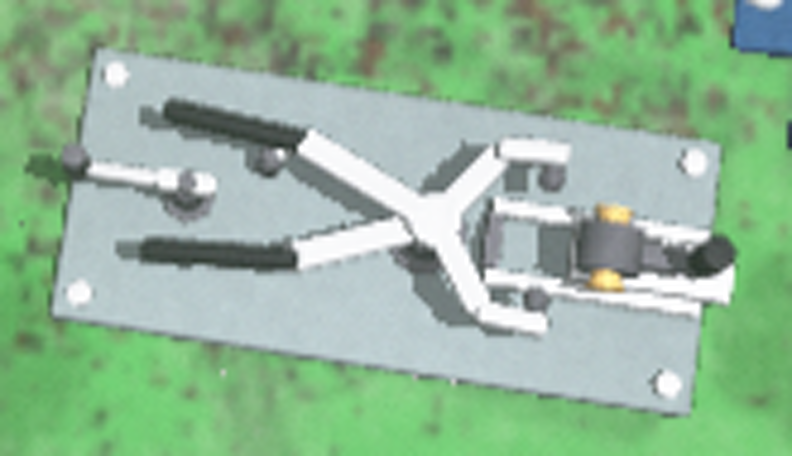

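Run:
```python
import pickle,numpy as np
from h import *
c=pickle.load(open('cams0.pkl','rb'))['top']
px=lambda x,y:((x+.5)/4.8-.5+270,(y+.5)/4.8-.5+245)
P=[at_z(c,px(*p),.01)[:2] for p in [(97,48),(720,145),(690,414),(53,317)]]
L=np.array([[-.15,.065],[.15,.065],[.15,-.065],[-.15,-.065]]);P=np.array(P);print(P)
m=P.mean(0);H=L.T@(P-m);a=np.arctan2(H[0,1]-H[1,0],H[0,0]+H[1,1])
R=np.array([[np.cos(a),-np.sin(a)],[np.sin(a),np.cos(a)]])
print(m,a,np.degrees(a),(P-m)-(L@R.T))
J=lambda x,y:m+R@[x,y]
for n,p,z,l in [('knob',(713,252),.096,None),('post',(75,158),.09,(-.144,0)),('eye',(610,245),.07,None)]:
    w=at_z(c,px(*p),z)[:2];print(n,w,R.T@(w-m))
```

```text
[[0.54771773 0.37834376]
 [0.53057317 0.08218713]
 [0.40418575 0.08823269]
 [0.41935329 0.38457003]]
[0.47545748 0.2333334 ] -1.6242815116360365 -93.06447535787441 [[-0.00066576 -0.00130027]
 [-0.00177241  0.0021141 ]
 [ 0.00165427  0.00120991]
 [ 0.0007839  -0.00202375]]
knob [0.46774257 0.0969048 ] [ 0.13664595 -0.00041045]
post [0.48212195 0.37647612] [-0.1432943  -0.00099743]
eye [0.47001184 0.13809967] [ 0.09538867 -0.00034668]
```

```bash
cat >> h.py <<'E'
m=np.array([0.47545748,0.2333334]);a=-1.62428
def setj(m_,a_):
    global m,a;m=np.array(m_);a=a_
def J(x,y,z=0):
    return np.array([m[0]+np.cos(a)*x-np.sin(a)*y,m[1]+np.sin(a)*x+np.cos(a)*y,z])
def ori():
    X=-np.array([np.cos(a),np.sin(a),0]);Z=np.array([0,0,-1.]);Y=np.cross(Z,X)
    return Ro.from_matrix(np.c_[X,Y,Z]).as_rotvec()
def ori2():
    X=np.array([np.cos(a),np.sin(a),0]);Z=np.array([0,0,-1.]);Y=np.cross(Z,X)
    return Ro.from_matrix(np.c_[X,Y,Z]).as_rotvec()
E
python3 - <<'E'
from h import *
from cell import bot
for o in(ori(),ori2()):
  print(o)
  for p in [J(-.06,0,.3),J(.137,0,.07),J(.1,0,.07),J(-.072,0,.036),J(-.144,0,.066),J(-.125,-.04,.066)]:
    q=bot.ik(p,o);print(None if q is None else np.round(q,2))
E
```

```text
[2.28004556 2.16124887 0.        ]
[-0.86  0.43  0.39  1.65 -0.18  1.1  -0.47]
[-0.43  0.63  0.25  2.11 -0.35  0.44  0.03]
[-0.5   0.64  0.25  2.09 -0.33  0.46 -0.05]
[-0.74  0.76  0.19  1.89 -0.27  0.52 -0.42]
[-0.86  0.77  0.25  1.75 -0.28  0.67 -0.51]
[-0.88  0.72  0.24  1.87 -0.28  0.59 -0.52]
[ 2.16124887 -2.28004556 -0.        ]
[-0.29  0.43 -0.46  1.63  0.21  1.13  2.28]
[ 0.03  0.64 -0.42  2.1   0.53  0.5   2.29]
[-0.05  0.65 -0.43  2.07  0.53  0.52  2.23]
[-0.35  0.78 -0.42  1.87  0.54  0.6   1.97]
[-0.44  0.79 -0.45  1.73  0.48  0.73  1.95]
[-0.45  0.74 -0.44  1.85  0.49  0.66  1.9 ]
```

Run:
```python
from h import *
from cell import bot
import pickle
bot.reach(J(-.02,0,.25),ori()); bot.hold(0.2)
o=bot.observe();c=bot.read_camera('wrist');pickle.dump((c,o),open('w1.pkl','wb'))
print(o['time'],o['eef_pos'],o['force'])
cv2.imwrite('pics/w1.png',c['image'][:,:,::-1])
R,t=wristRt(c,o)
for n,p in dict(knob=(.137,0,.096),post=(-.144,0,.09),TL=(-.15,.065,.01),TR=(.15,.065,.01),BR=(.15,-.065,.01),BL=(-.15,-.065,.01)).items(): print(n,proj(c,J(*p),R,t).round(1))
```

```text
1.8167 [0.47605901 0.25449558 0.24969635] [-0.32409968  0.20342246  1.26695407]
knob [317.6 385.3]
post [318.1  76.3]
TL [381.9  83.8]
TR [372.  351.8]
BR [262.7 351.8]
BL [253.6  83.6]
```

View pics/w1.png

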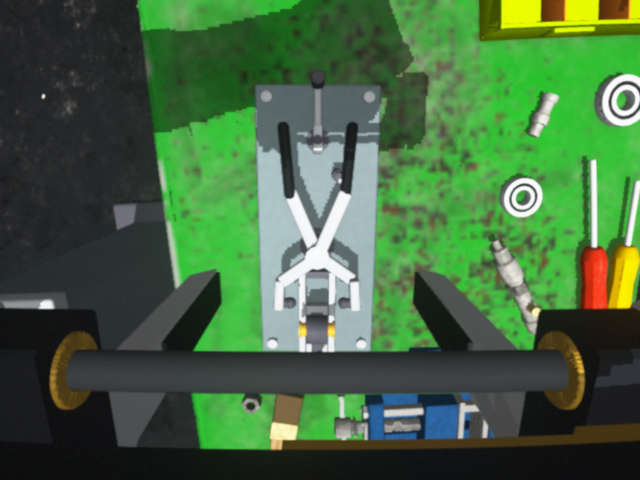

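Run:
```python
import cv2
a=cv2.imread('pics/w1.png')[60:210,240:400]
cv2.imwrite('pics/w1z.png',cv2.resize(a,None,fx=4,fy=4,interpolation=cv2.INTER_CUBIC))
a=cv2.imread('pics/w1.png')[220:360,240:400]
cv2.imwrite('pics/w1y.png',cv2.resize(a,None,fx=4,fy=4,interpolation=cv2.INTER_CUBIC))
```

```text
(no output)
```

View pics/w1z.png

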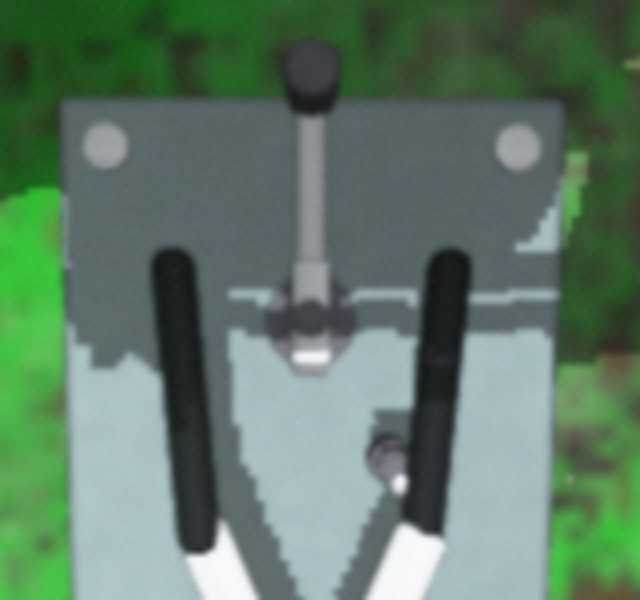

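View pics/w1y.png

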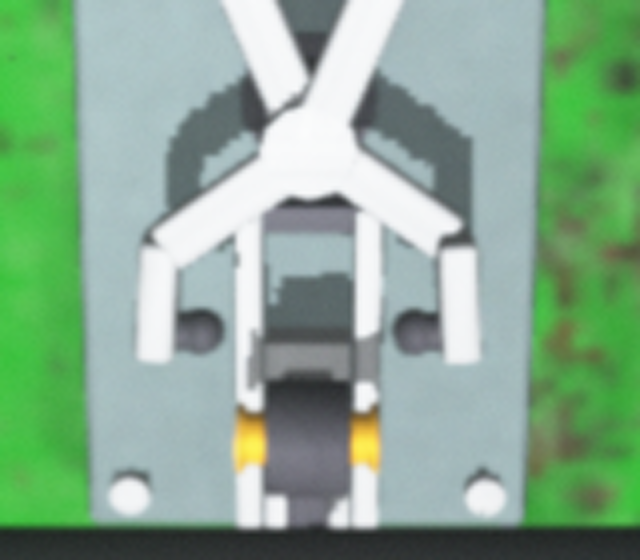

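Run:
```python
from h import *
from cell import bot
def st(l):
    o=bot.observe();d=o['eef_pos'][:2]-m;print(l,round(o['time'],2),np.round(o['eef_pos'],4),'jig',np.round([d@[np.cos(a),np.sin(a)],d@[-np.sin(a),np.cos(a)]],4),'F',np.round(o['force'],2),'gap',round(o['finger_gap'],4))
bot.reach(J(.137,0,.15),ori());st('hov')
print(bot.move_l(J(.137,0,.072),feed=.1,f_stop=8));st('down')
bot.gripper_close(20);st('closed')
print(bot.move_l(J(.097,0,.072),feed=.03,f_stop=14));st('slid')
```

```text
hov 2.63 [0.4692 0.098  0.1505] jig [0.1355 0.001 ] F [0.27 0.61 0.68] gap 0.0937
False
down 3.57 [0.4686 0.0968 0.0724] jig [0.1367 0.0005] F [-0.33 -0.14 -0.1 ] gap 0.0942
closed 4.75 [0.4675 0.0966 0.072 ] jig [ 0.137  -0.0006] F [-1.24 -0.53  2.24] gap 0.0152
True
slid 5.67 [0.4689 0.1221 0.0719] jig [ 0.1114 -0.0006] F [-0.12 -0.38  4.79] gap 0.0154
```

```bash
cat >> h.py <<'E'
def st(l):
    from cell import bot
    o=bot.observe();d=o['eef_pos'][:2]-m;print(l,round(o['time'],2),np.round(o['eef_pos'],4),'jig',np.round([d@[np.cos(a),np.sin(a)],d@[-np.sin(a),np.cos(a)]],4),'F',np.round(o['force'],2),'gap',round(o['finger_gap'],4));return o
E
python3 - <<'E'
from h import *
from cell import bot
for x in (.106,.102,.099,.097,.095):
    r=bot.move_l(J(x,-.0006,.072),feed=.02,f_stop=20);print(x,r);st('slid')
    if r: break
E
```

```text
0.106 False
slid 6.14 [0.4689 0.1223 0.0719] jig [ 0.1113 -0.0006] F [ -1.42 -12.78   5.31] gap 0.0155
0.102 False
slid 6.49 [0.4689 0.1238 0.0718] jig [ 0.1097 -0.0007] F [ -0.96 -17.39   3.88] gap 0.0154
0.099 False
slid 6.79 [0.469  0.1255 0.0717] jig [ 0.108  -0.0006] F [ -0.5  -20.92   5.51] gap 0.0154
0.097 False
slid 7.04 [0.4695 0.1322 0.0715] jig [ 0.1013 -0.0006] F [-0.17  0.   -2.03] gap 0.0101
0.095 False
slid 7.29 [0.4699 0.1398 0.0719] jig [ 0.0937 -0.0005] F [ 0.18 -0.47  0.41] gap 0.0007
```

Run:
```python
from h import *
from cell import bot
import pickle
p=bot.observe()['eef_pos']
bot.move_l([p[0],p[1],.14],feed=.15)
bot.reach(J(.0,0,.2),ori()); bot.let_go()
bot.hold(.1)
o=st('');c=bot.read_camera('wrist');pickle.dump((c,o),open('w2.pkl','wb'))
cv2.imwrite('pics/w2.png',c['image'][:,:,::-1])
c=bot.read_camera('scene');i=c['image'][:,:,::-1]
cv2.imwrite('pics/s2.png',cv2.resize(i[245:335,240:370],None,fx=6,fy=6,interpolation=cv2.INTER_CUBIC))
```

```text
9.96 [0.4755 0.2333 0.2   ] jig [0. 0.] F [ 0.72  0.06 -1.03] gap 0.0939
```

View pics/w2.png

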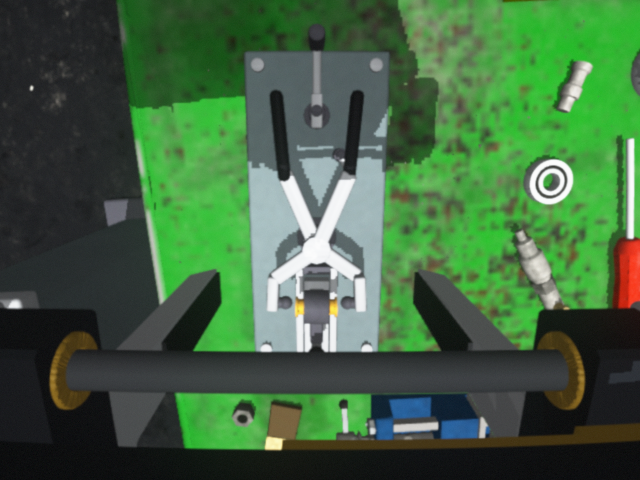

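View pics/s2.png

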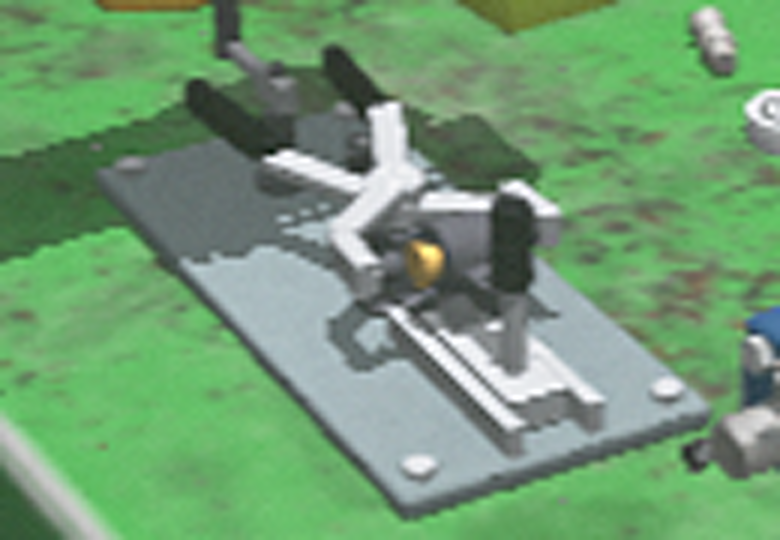

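Run:
```python
from h import *
import pickle
c,o=pickle.load(open('w2.pkl','rb'));R,t=wristRt(c,o)
i=c['image'][:,:,::-1][220:365,240:400]
cv2.imwrite('pics/w2z.png',cv2.resize(i,None,fx=4,fy=4,interpolation=cv2.INTER_CUBIC))
def jig(p):
    d=p[:2]-m;return np.round([d@[np.cos(a),np.sin(a)],d@[-np.sin(a),np.cos(a)]],4)
for n,uv,z in [('bushL',(299,309),.055),('bushR',(335,309),.055),('pinL',(285,302),.055),('pinR',(347,302),.055),('knob',(316,350),.096),('pivot',(317,246),.06)]: print(n,jig(at_z(c,uv,z,R,t)))
c,o=pickle.load(open('w1.pkl','rb'));R,t=wristRt(c,o)
for n,uv in [('bushL',(240+250/4,220+440/4)),('bushR',(240+367/4,220+440/4)),('pinL',(240+200/4,220+332/4)),('pinR',(240+412/4,220+332/4))]: print(n,jig(at_z(c,uv,.055,R,t)))
```

```text
bushL [ 0.0744 -0.0163]
bushR [0.0744 0.0158]
pinL [ 0.0677 -0.0286]
pinR [0.0678 0.0264]
knob [ 0.0919 -0.0011]
pivot [ 0.0151 -0.0002]
bushL [ 0.0988 -0.0157]
bushR [0.0987 0.0149]
pinL [ 0.0685 -0.0282]
pinR [0.0685 0.026 ]
```

View pics/w2z.png

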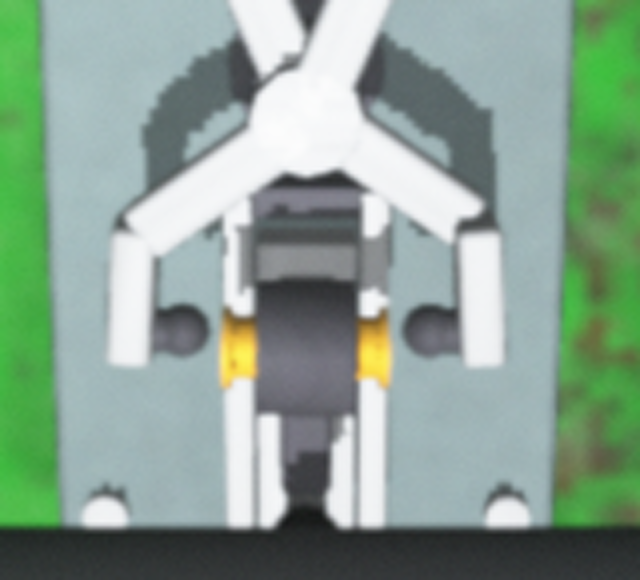

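Run:
```python
from h import *
from cell import bot
import pickle
c0=bot.read_camera('scene')['image']
bot.gripper_close(10)
bot.reach(J(.147,-.0006,.14),ori());st('hov')
print(bot.move_l(J(.147,-.0006,.072),feed=.12,f_stop=8));st('down')
x=.134
print(bot.move_l(J(x,-.0006,.072),feed=.05,f_stop=8));st('c')
while x>.08:
    x-=.003
    r=bot.move_l(J(x,-.0006,.072),feed=.03,f_stop=40);o=st(round(x,3))
    if abs(o['force'][1])>24: break
c=bot.read_camera('scene');i=c['image']
for k,j in (('a',c0),('b',i)): cv2.imwrite(f'pics/s3{k}.png',cv2.resize(j[245:335,240:370,::-1],None,fx=6,fy=6,interpolation=cv2.INTER_CUBIC))
```

```text
hov 12.21 [0.4679 0.0879 0.1404] jig [0.1456 0.0002] F [ 0.58 -0.09  0.72] gap 0.0005
False
down 12.93 [0.4676 0.0873 0.0724] jig [ 1.463e-01 -1.000e-04] F [ 0.31  0.14 -1.34] gap 0.0003
False
c 13.33 [0.4679 0.1002 0.0723] jig [ 0.1334 -0.0005] F [ 0.16 -1.13 -0.4 ] gap 0.0004
0.131 13.58 [0.4679 0.1019 0.0721] jig [ 0.1317 -0.0006] F [ 0.82 -3.4   2.23] gap 0.0005
0.128 13.83 [0.4678 0.1021 0.0721] jig [ 0.1315 -0.0006] F [ -1.93 -10.65   4.24] gap 0.0007
0.125 14.08 [0.4678 0.1022 0.0722] jig [ 0.1313 -0.0006] F [ -1.86 -15.89   6.26] gap 0.0008
0.122 14.33 [0.4678 0.1024 0.0722] jig [ 0.1312 -0.0007] F [ -1.88 -22.14   7.9 ] gap 0.0003
0.119 14.58 [0.4678 0.1025 0.0722] jig [ 0.1311 -0.0007] F [ -2.16 -28.18  10.39] gap 0.0007
```

View pics/s3b.png

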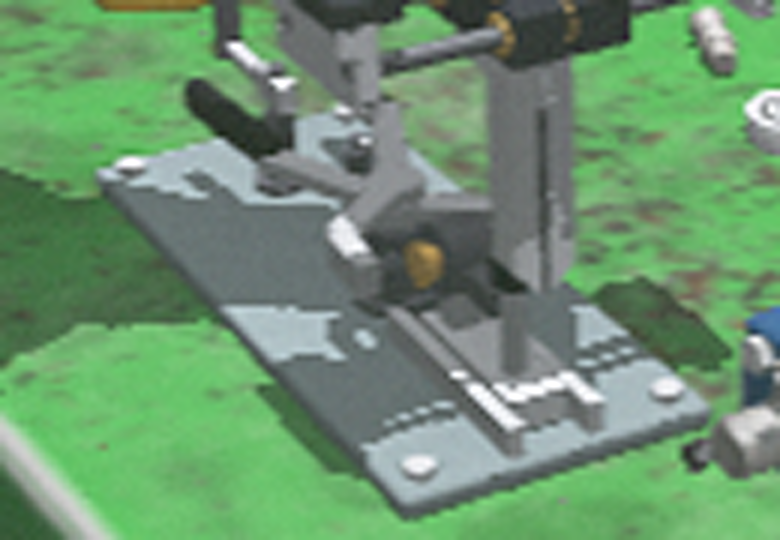

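Run:
```python
from h import *
from cell import bot
import pickle
bot.move_l(J(.14,0,.072),feed=.15)
bot.move_l(J(.14,0,.14),feed=.2)
bot.reach(J(.125,0,.15),ori());bot.hold(.15)
o=st('');c=bot.read_camera('wrist');pickle.dump((c,o),open('w4.pkl','wb'))
cv2.imwrite('pics/w4.png',c['image'][:,:,::-1])
```

```text
15.82 [0.4681 0.1078 0.149 ] jig [ 0.1257 -0.0007] F [-0.11 -0.41  0.32] gap 0.0003
```

View pics/w4.png

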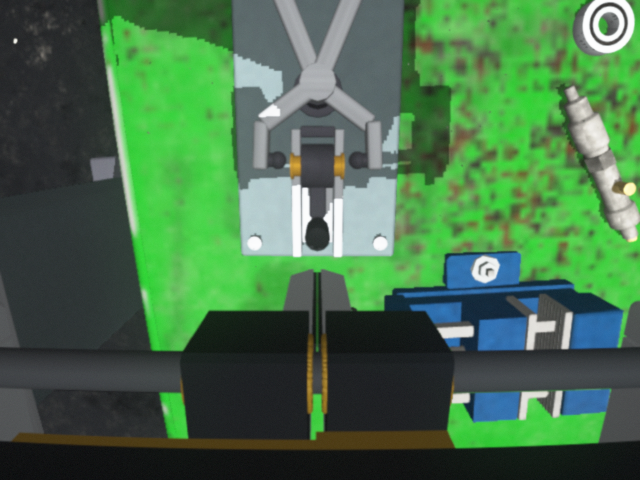

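Run:
```python
from h import *
import pickle
c,o=pickle.load(open('w4.pkl','rb'));R,t=wristRt(c,o)
i=c['image'][60:265,225:410,::-1]
i=np.clip(i.astype(float)*1.8,0,255).astype(np.uint8)
cv2.imwrite('pics/w4z.png',cv2.resize(i,None,fx=2.9*1.0,fy=2.9,interpolation=cv2.INTER_CUBIC))
def jig(p):
    d=p[:2]-m;return np.round([d@[np.cos(a),np.sin(a)],d@[-np.sin(a),np.cos(a)]],4)
for n,uv,z in [('bushL',(295,166),.055),('bushR',(340,166),.055),('pinL',(277,160),.055),('pinR',(360,160),.055),('knob',(317,234),.096),('pivot',(317,84),.062),('endL',(243,255),.01),('endR',(394,255),.01)]: print(n,jig(at_z(c,uv,z,R,t)))
```

```text
bushL [ 0.072  -0.0161]
bushR [0.072  0.0148]
pinL [ 0.0679 -0.0284]
pinR [0.068  0.0285]
knob [ 0.1106 -0.0011]
pivot [ 0.0194 -0.0009]
endL [ 0.1484 -0.0637]
endR [0.1486 0.064 ]
```

View pics/w4z.png

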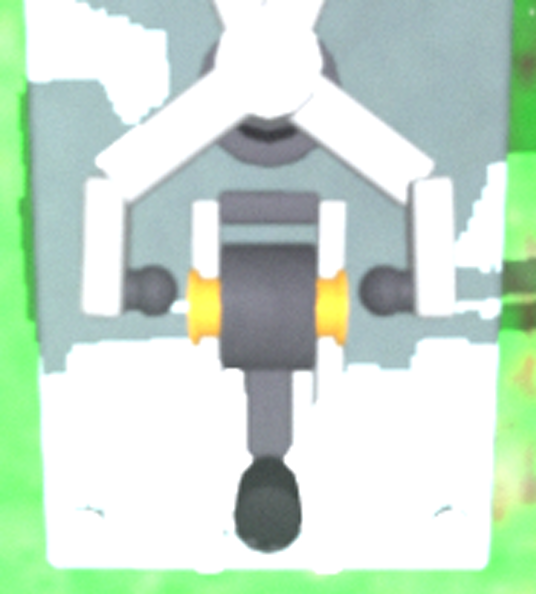

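Run:
```python
from h import *
from cell import bot
bot.let_go()
bot.reach(J(-.072,-.0005,.13),ori());st('hov')
print(bot.move_l(J(-.072,-.0005,.038),feed=.1,f_stop=6));st('down')
for e in (4,6,8,10,12,14,16,18,20,22,24):
    bot.gripper_close(e);o=st(e)
    if o['finger_gap']<.0385: break
```

```text
hov 18.12 [0.4792 0.303  0.13  ] jig [-0.0697 -0.    ] F [ 0.55  0.56 -0.82] gap 0.094
False
down 19.19 [0.4793 0.3054 0.0385] jig [-0.0722  0.    ] F [ 0.86 -0.02 -0.02] gap 0.0942
4 19.7 [0.479  0.3054 0.0383] jig [-0.0722 -0.0003] F [ 0.21 -0.3   0.92] gap 0.0688
6 20.3 [0.4791 0.3074 0.0383] jig [-0.0742 -0.0003] F [-0.55  5.76  2.32] gap 0.0557
8 20.54 [0.4792 0.3076 0.0384] jig [-0.0744 -0.0003] F [-0.7   4.99  1.55] gap 0.0546
10 21.23 [0.4792 0.3098 0.0384] jig [-0.0765 -0.0004] F [-0.03 10.26 -0.06] gap 0.0368
```

Run:
```python
from h import *
from cell import bot
import pickle
bot.let_go();st('open')
p=bot.observe()['eef_pos'];bot.move_l([p[0],p[1],.14],feed=.15)
bot.reach(J(.02,-.0005,.2),ori());bot.hold(.1)
o=st('');c=bot.read_camera('wrist');pickle.dump((c,o),open('w5.pkl','wb'))
cv2.imwrite('pics/w5.png',c['image'][:,:,::-1])
i=c['image'][20:360,230:400,::-1];cv2.imwrite('pics/w5z.png',cv2.resize(i,None,fx=1.76*1,fy=1.76,interpolation=cv2.INTER_CUBIC))
```

```text
open 22.23 [0.4788 0.3053 0.038 ] jig [-0.072  -0.0005] F [-0.54  0.24 -0.12] gap 0.0941
 23.68 [0.4732 0.2144 0.199 ] jig [ 0.019  -0.0013] F [-0.21  0.38 -0.9 ] gap 0.094
```

View pics/w5.png

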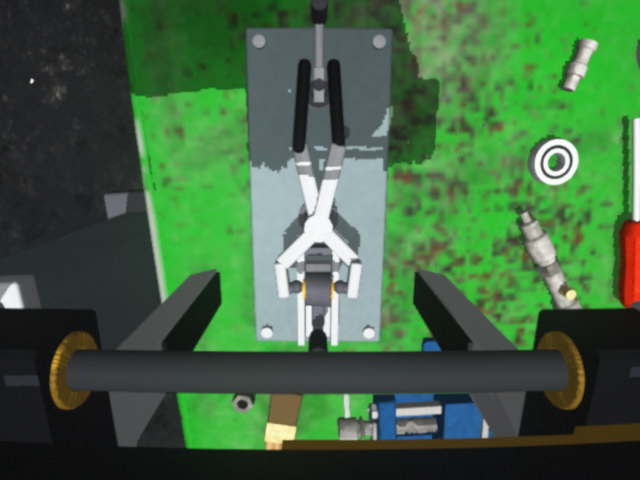

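View pics/w5z.png

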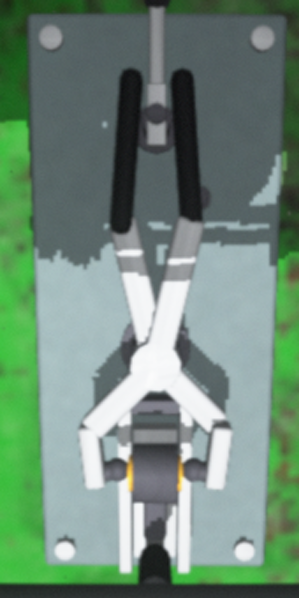

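Run:
```python
from h import *
from cell import bot
import pickle
y0=-.0006
bot.reach(J(-.144,y0,.14),ori());st('hov')
print(bot.move_l(J(-.144,y0,.07),feed=.12,f_stop=6));st('down')
bot.gripper_close(20);st('grip')
A=lambda th,r=.05:J(-.094-r*np.cos(th),y0-r*np.sin(th),.07)
for th in (.15,.3,.4,.5,.58,.66,.74,.8,.84):
    r=bot.move_l(A(th),feed=.04,f_stop=35)
    o=bot.observe();d=o['eef_pos'][:2]-m;x=d@[np.cos(a),np.sin(a)];y=d@[-np.sin(a),np.cos(a)]-y0
    print(th,r,'ang',round(np.arctan2(-y,-(x+.094)),3),'r',round(np.hypot(y,x+.094),4),np.round(o['force'],1),round(o['finger_gap'],4),round(o['time'],2))
    if r: break
c=bot.read_camera('top');cv2.imwrite('pics/t6.png',cv2.resize(c['image'][245:340,270:435,::-1],None,fx=4.8,fy=4.8,interpolation=cv2.INTER_CUBIC))
o=bot.observe();c=bot.read_camera('wrist');cv2.imwrite('pics/w6.png',c['image'][:,:,::-1])
c=bot.read_camera('scene');cv2.imwrite('pics/s6.png',cv2.resize(c['image'][225:335,230:370,::-1],None,fx=5,fy=5,interpolation=cv2.INTER_CUBIC))
```

```text
hov 24.46 [0.483  0.3751 0.1399] jig [-0.142 -0.   ] F [0.12 0.52 0.28] gap 0.094
False
down 25.19 [0.4834 0.3769 0.0708] jig [-0.1438  0.0002] F [ 0.1   0.25 -0.69] gap 0.094
grip 26.43 [0.4826 0.3772 0.07  ] jig [-0.144  -0.0006] F [-0.07 -0.58 -0.55] gap 0.0114
0.15 False ang 0.145 r 0.0505 [ 3.4  2.  -4.5] 0.0117 26.76
0.3 False ang 0.284 r 0.0511 [ 4.3  3.7 -4.2] 0.011 27.09
0.4 False ang 0.377 r 0.0511 [ 4.2  3.7 -4.5] 0.0113 27.37
0.5 False ang 0.48 r 0.0512 [ 3.1  4.3 -3.6] 0.011 27.64
0.58 False ang 0.557 r 0.051 [ 3.8  4.  -2.9] 0.0112 27.89
0.66 False ang 0.63 r 0.0509 [ 3.3  3.9 -2.5] 0.0112 28.14
0.74 False ang 0.707 r 0.0507 [ 2.6  4.4 -1.9] 0.0115 28.39
0.8 False ang 0.764 r 0.0504 [ 3.6  3.8 -2.5] 0.0113 28.64
0.84 False ang 0.798 r 0.0505 [ 3.9  3.7 -1.5] 0.0115 28.89
```

View pics/s6.png

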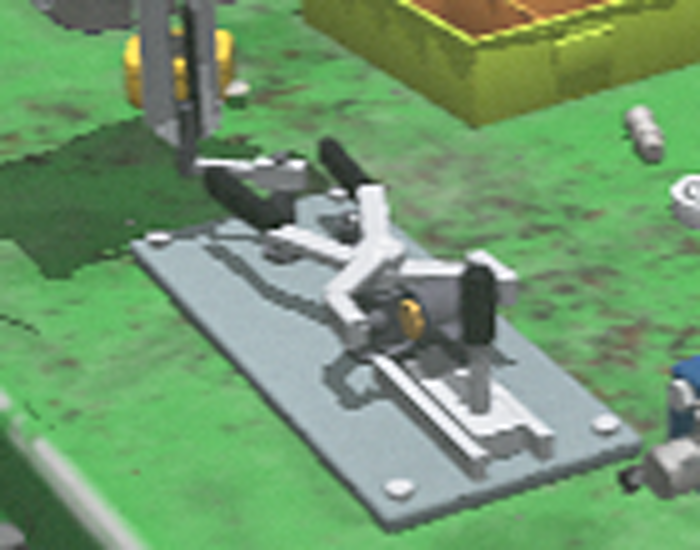

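View pics/w6.png

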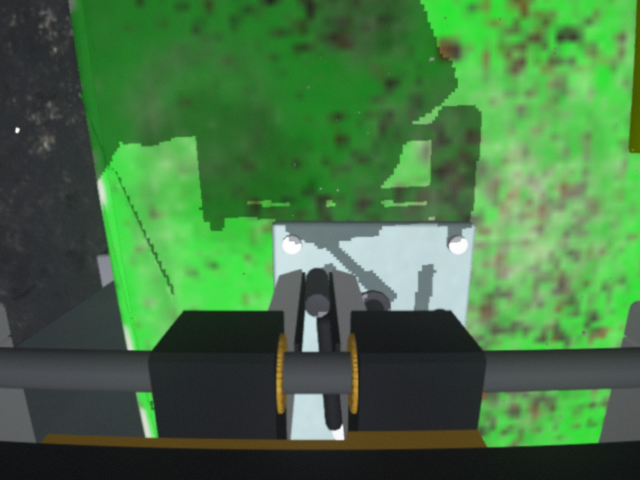

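Run:
```python
from h import *
from cell import bot
import pickle
y0=-.0006
A=lambda th,r=.05:J(-.094-r*np.cos(th),y0-r*np.sin(th),.07)
for th in (.55,.3,.08): bot.move_l(A(th),feed=.06)
bot.let_go();st('rel')
p=bot.observe()['eef_pos'];bot.move_l([p[0],p[1],.16],feed=.15)
bot.reach(J(.02,-.0005,.2),ori());bot.hold(.1)
o=st('');c=bot.read_camera('wrist');pickle.dump((c,o),open('w7.pkl','wb'))
cv2.imwrite('pics/w7.png',c['image'][:,:,::-1])
bot.reach(J(.125,0,.17),ori());bot.hold(.1);o=st('');c=bot.read_camera('wrist')
i=np.clip(c['image'][60:265,225:410,::-1].astype(float)*1.8,0,255).astype(np.uint8)
cv2.imwrite('pics/w8.png',cv2.resize(i,None,fx=2.9,fy=2.9,interpolation=cv2.INTER_CUBIC))
R,t=wristRt(c,o);pickle.dump((c,o),open('w8.pkl','wb'))
```

```text
rel 31.43 [0.4785 0.3772 0.07  ] jig [-0.1438 -0.0046] F [-0.12  0.75 -0.34] gap 0.0937
 32.99 [0.4736 0.216  0.1992] jig [ 0.0174 -0.0009] F [ 0.    0.58 -0.07] gap 0.0939
 33.66 [0.4693 0.1103 0.1699] jig [0.1232 0.0004] F [-0.78  0.99 -0.53] gap 0.094
```

View pics/w7.png

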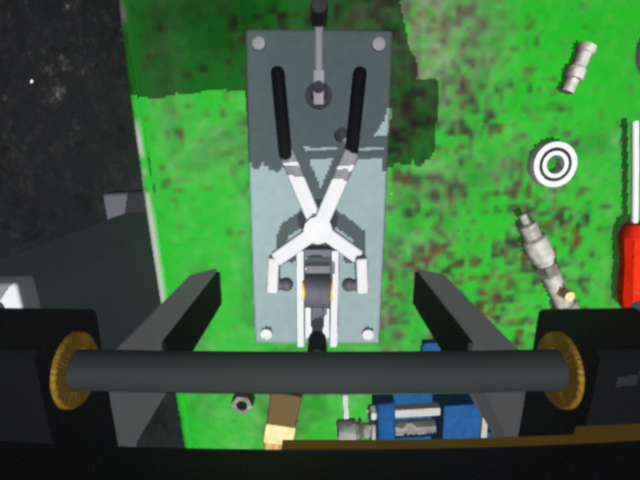

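View pics/w8.png

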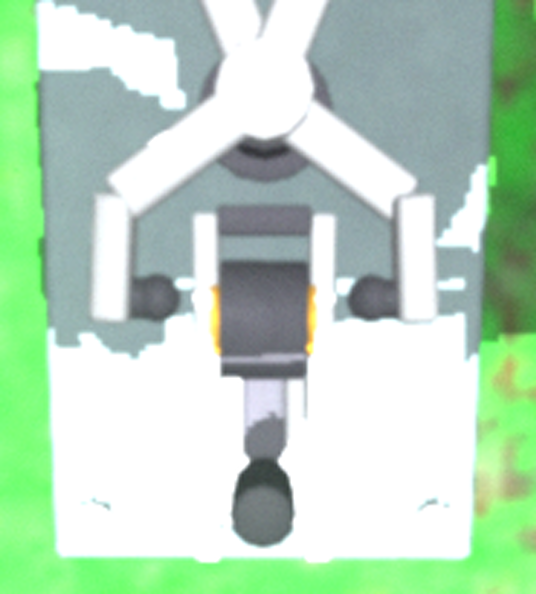

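Run:
```python
from h import *
import pickle
def jig(p):
    d=p[:2]-m;return np.round([d@[np.cos(a),np.sin(a)],d@[-np.sin(a),np.cos(a)]],4)
def rep(f,pts):
    c,o=pickle.load(open(f,'rb'));R,t=wristRt(c,o);print(f)
    for n,p,z in pts:
        uv=(225+(p[0]+.5)/2.9-.5,60+(p[1]+.5)/2.9-.5);print(' ',n,jig(at_z(c,uv,z,R,t)))
rep('w4.pkl',[('knob',(267,515),.096),('eyefront',(267,243),.06),('eyeback',(267,368),.06),('bushL',(188,305),.055),('bushR',(349,305),.055),('eyeL',(221,305),.055),('eyeR',(316,305),.055),('pinL',(152,288),.055),('bar',(267,222),.03),('end',(267,567),.01)])
rep('w8.pkl',[('knob',(263,513),.096),('eyefront',(263,262),.06),('eyeback',(263,355),.06),('bushL',(209,320),.055),('bushR',(316,320),.055),('eyeL',(219,320),.055),('eyeR',(307,320),.055),('pinL',(160,297),.055),('bar',(263,235),.03),('end',(263,556),.01)])
for f in('w1','w2','w5','w7','w8'):
    pass
for f,n in(('w5.pkl','5'),('w7.pkl','7')):
    c,o=pickle.load(open(f,'rb'))
    cv2.imwrite(f'pics/cmp{n}.png',cv2.resize(c['image'][240:360,260:380,::-1],None,fx=4,fy=4,interpolation=cv2.INTER_CUBIC))
c,o=pickle.load(open('w8.pkl','rb'));cv2.imwrite('pics/w8f.png',c['image'][:,:,::-1])
a5=cv2.imread('pics/cmp5.png');a7=cv2.imread('pics/cmp7.png');cv2.imwrite('pics/cmp.png',np.hstack([a5,a7])[:, :800] if 0 else cv2.resize(np.hstack([a5,a7]),(800,400)))
```

```text
w4.pkl
  knob [ 0.1126 -0.0012]
  eyefront [ 0.0569 -0.0011]
  eyeback [ 0.0856 -0.0012]
  bushL [ 0.0712 -0.0199]
  bushR [0.0712 0.0183]
  eyeL [ 0.0712 -0.0121]
  eyeR [0.0712 0.0104]
  pinL [ 0.0672 -0.0283]
  bar [ 0.0516 -0.0012]
  end [ 0.1487 -0.0013]
w8.pkl
  knob [ 0.1145 -0.001 ]
  eyefront [ 0.0588 -0.0011]
  eyeback [ 0.0818 -0.0011]
  bushL [ 0.0734 -0.0149]
  bushR [0.0734 0.0125]
  eyeL [ 0.0734 -0.0123]
  eyeR [0.0734 0.0102]
  pinL [ 0.0676 -0.0273]
  bar [ 0.0519 -0.0011]
  end [ 0.1483 -0.0011]
```

View pics/cmp.png

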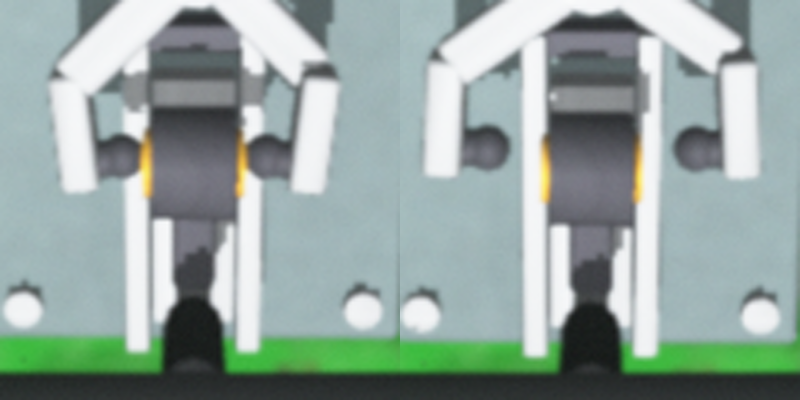

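Run:
```python
from h import *
from cell import bot
import pickle
bot.gripper_close(10)
bot.reach(J(.150,-.0006,.14),ori())
print(bot.move_l(J(.150,-.0006,.072),feed=.12,f_stop=8));st('down')
x=.137
bot.move_l(J(x,-.0006,.072),feed=.06,f_stop=12);st('c')
while x>.115:
    x-=.0015
    bot.move_l(J(x,-.0006,.072),feed=.02,f_stop=40);o=st(round(x,4))
    if abs(o['force'][1])>17: break
bot.move_l(J(.15,-.0006,.072),feed=.1)
bot.move_l(J(.15,-.0006,.14),feed=.2)
bot.reach(J(.125,0,.17),ori());bot.hold(.15);o=st('');c=bot.read_camera('wrist')
i=np.clip(c['image'][60:265,225:410,::-1].astype(float)*1.8,0,255).astype(np.uint8)
cv2.imwrite('pics/w9.png',cv2.resize(i,None,fx=2.9,fy=2.9,interpolation=cv2.INTER_CUBIC))
pickle.dump((c,o),open('w9.pkl','wb'))
```

```text
False
down 36.12 [0.4675 0.084  0.0726] jig [ 0.1496 -0.    ] F [ 0.12 -0.34  0.07] gap 0.0004
c 36.49 [0.4677 0.0974 0.0723] jig [ 0.1361 -0.0005] F [-0.34 -0.05  0.48] gap 0.0007
0.1355 36.74 [0.4676 0.098  0.072 ] jig [ 0.1356 -0.0006] F [ 0.1   0.03 -0.21] gap 0.0006
0.134 36.99 [0.4677 0.0996 0.072 ] jig [ 0.134  -0.0006] F [ 0.62  0.   -0.32] gap 0.0006
0.1325 37.24 [0.4677 0.1006 0.072 ] jig [ 0.133  -0.0006] F [-0.16 -1.37 -0.07] gap 0.0002
0.131 37.49 [0.4678 0.1019 0.072 ] jig [ 0.1317 -0.0006] F [ 0.15 -3.06  0.09] gap 0.0005
0.1295 37.74 [0.4678 0.102  0.072 ] jig [ 0.1315 -0.0006] F [ 0.37 -7.92  2.08] gap 0.0001
0.128 37.99 [0.4678 0.1021 0.072 ] jig [ 0.1314 -0.0006] F [-0.11 -9.64  2.73] gap 0.0007
0.1265 38.24 [0.4678 0.1022 0.072 ] jig [ 0.1314 -0.0006] F [ -0.48 -14.37   3.35] gap 0.0009
0.125 38.49 [0.4678 0.1023 0.072 ] jig [ 0.1313 -0.0006] F [ -0.42 -16.5    5.23] gap -0.0
0.1235 38.74 [0.4678 0.1023 0.072 ] jig [ 0.1312 -0.0007] F [ -1.56 -19.72   3.9 ] gap 0.0003
 40.08 [0.4675 0.1076 0.1686] jig [ 0.1259 -0.0012] F [0.3  0.05 0.52] gap 0.0005
```

View pics/w9.png

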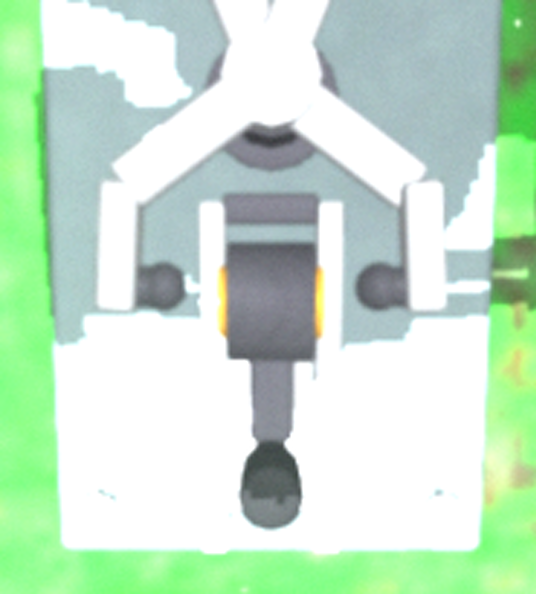

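Run:
```python
from cell import bot
bot.finish_job();print(bot.observe()['time'])
```

```text
the job is handed in; nothing more can be done
the job is handed in; nothing more can be done
```

The job is done and handed in at about 40 s. The bushes look fully home, but I could only judge their depth from the pictures.

- **Carriage:** I slid it to its stop, then confirmed the stop by pushing the knob to 28 N with no further movement. My grip on the knob slipped off during the first slide, so I finished by pushing with closed fingers. It travelled only about 25 mm, not the 35 mm given. I took that as a part-way start, because the eye lined up with the jaw pins and the stop was rigid.
- **Squeeze:** I raised the grip in steps of 4, 6, 8 and 10 N. The handles locked at 10 N with a gap of 36.8 mm and stayed locked after I let go.
- **Release:** I pulled the lever post round to about 0.80 rad, and the pliers sprang open. I then led the lever back to rest and let go.
- **Carriage shift:** After the release the pictures and touch showed the carriage had moved about 1.5–2 mm off its stop. I pushed it back with up to 20 N, where it met the same stop position as before.
- **Last checks:**
  - In the last jig view the pliers were open and the carriage was at its stop.
  - The brass showed about 2 mm on each side, down from about 7.7 mm. I take this as the bush rims with the bushes home, but measured travel was about 5.6 mm against 6 mm, within picture error.
  - The things on the bench that I could see had not visibly moved. I did not check every one of them in the last pictures.

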